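# Gauge a flat bar with the ratchet thickness gauge

## Robot

A 6-joint arm with a two-finger parallel gripper is mounted at the origin on a cart in front of the work surface, level with it; the furniture and walls round the work are solid. World frame = base frame: x ahead of the robot, y to its left, z up, the work surface at z = 0. Lengths are in mm, angles in rad, forces in N, time in s.
With the tool pointing down it reaches from about 300 to 775 mm from the base axis. Payload 14.6 kg.
Tool frame: the origin (TCP) lies between the finger pads; the fingertips stand manip.tip_reach ahead of it and the grasp point (between the pads) lies 5 mm behind it (manip.tip_reach is the distance from the TCP to the fingertips, in mm); z points along the fingers, y is the line along which they close (so a half turn about z gives the same grasp; the last joint's range is limited). The gripper opens to 94 mm and grips with 3 to 60 N. Pads are 16 mm wide; open, the fingers measure 119 mm over their backs; the gripper's body (75 mm by 177 mm) begins 78 mm behind the grasp point.
Start: joints at [-1.19, 0.3, 1.521, -0, 1.321, -0.067], TCP at [238.133, -495.764, 190.546] pointing down, gripper open.
Joint ranges: [-3.03, 3.03], [-0.79, 2.21], [0.23, 2.52], [-1.04, 4.18], [0, 3.07], [-2.55, 2.55]. Speed limits (rad/s): [2.22, 2.22, 2.57, 3.14, 3.14, 3.14].

## Interface

Orientations are given as [roll, pitch, yaw] about the fixed x, y, z axes, in that order (R = Rz(yaw) Ry(pitch) Rx(roll)).
In Python, from cell import manip gives the robot as it stands. The module is installed in compiled form; this text tells all that it offers.
- The arm moves only by the shell command python3 -m creep 'ROWS' [FORCE]. ROWS is JSON, a list of rows, each a list of 3 entries, a list of its own where there are three numbers: the opening, from -1 (shut) to 1 (fully open), then the shift along the tool's x, y, z in cm, then the turn about the tool's z in units of 5 degrees (1.0 is 5 degrees). In form: [[grip, [tx, ty, tz], roll], ...]. A call has 1 to 12 rows; each row is the pose to reach, as a shift and turn from the pose commanded when the call began, along the tool's axes at that moment; what a row does not reach only later rows make up. A row lasts 1/10 s, in which the tool goes at most 50 mm and 8.59 degrees, less where a joint would pass 70% of its speed; a pose out of reach is approached as far as the arm can. A call with a gripper value outside its range is refused whole. The fingers move at their own pace and stop on an object; FORCE is the grip in N (left out, the last holds). Time passes only in rows, so rows that repeat a pose let the fingers close. It gives the time, the measured TCP pose, the force, the opening and the grip force at its end, in the units of the state.
- manip.read_state(): the state, without advancing time (a new reading comes with each control period).
- manip.camera(name): name is "scene" or "top" or "wrist"; returns the picture (480x640x3 uint8, red, green, blue); there is no depth.
- manip.camera_params(name): a dict with "fovy" (degrees; the focal length in pixels is half the picture's height over the tangent of half this angle, whatever the lens; pixels are square), "cx", "cy" (the principal point, pixels), "origin" and "attitude" of the camera in the world. Camera axes: x right, y down, z forward; pixel columns grow to the right and rows downward; lengths in mm; the calibration is good to about 2 mm. A picture is of the moment at which its call begins: read the wrist's pose just before it. camera_params takes no time and is no camera call; for the wrist camera it gives the pose at the moment of the call.
- manip.sign_off(): hands the job in; it is judged then, once.
The state is a dict: "clock": time; "joints": joint angles; "qd": joint speeds; "effort": joint torques, N m; "eef_pos": TCP position; "eef_rot": TCP orientation; "wrist_force": force on the tool from outside, world axes, zero at the start; "moment": the same for the moment, N m; "finger_gap": finger opening in mm; "finger_force": force on a finger pad.
Only numpy, scipy, OpenCV 4.12 (cv2) and the standard library are available. Lean on these libraries where they do the work, as an engineer would, in place of code of your own. Each camera call takes 0.05 s, during which the arm holds its last target. There are 200 camera calls.

## Task

Check the flat aluminium bar in the bench thickness gauge: slide it along the gauge table, between the guides and under the raised spindle, gently until its end is fully home against the stop, and let go of it. Then turn the small ratchet cap on top clockwise until the spindle is down on the bar and the clutch slips; let it click about three times (at least two, at most four), then stop, let go and leave the bar clamped at that pressure, which must come from the ratchet and not from forcing the thimble below it. Leave the other things alone.

Things in the scene. Friction and masses are not known exactly. Their poses are not given: they have to be found in the camera images.
- bar: Plain flat aluminium bar, 190 x 26 x 16 mm (x, y, z), about 0.2 kg, both ends alike, lying flat and loose on the bench at the right. Origin at the centre of its underside, x along its length.
- gauge: Grey bench thickness gauge, fixed to the bench. Origin on the bench under the spindle axis, z up, x the way a bar is slid in (away from the robot). Flat table 74 mm wide, top at z = 24 mm, x -130 to +65 mm. Column behind x = 26 mm; overhead arm at x -18 to 64, y +-20, z 70 to 94 mm. A bar that is home has its origin at x = -79, y = 0, z = 24 mm here.
- stop: Steel end stop on the gauge table, 30 mm wide, 14 mm high, rigid. Origin at the centre of its underside, 21 mm behind the spindle axis; its front face is 5 mm before that (x = 16 mm in the gauge frame).
- stop_face (a point): Foot of the front face of the end stop, at the table top: where the middle of the bar's end edge comes to rest.
- cap_top (a point): Centre of the top of the ratchet cap, 148 mm above the bench, on the vertical spindle axis. The cap is a knurled steel cylinder, 25 mm in diameter, to be gripped in the 26 mm below this point; from 29 mm below it on comes the thicker thimble, 33 mm in diameter. Neither moves up or down as it turns.
- ratchet (a joint): Turn of the cap relative to the thimble (rad), growing clockwise seen from above; 0 at the start. Turning takes about 0.15 N m (thread drag; it stays where left) until the spindle presses on the bar, then rises to 0.27 N m, where the clutch slips smoothly. Each 0.26 rad (15 degrees) of slip is a click; 0.45 to 1.15 rad in all is wanted.
- head: Measuring head: the gauge's fixed overhead arm with the spindle, thimble and ratchet cap it carries. Origin on the spindle axis at the arm's top face, 94 mm above the bench. A round spindle, 12 mm in diameter, points down from it; its tip starts 2 to 14 mm clear of a 16 mm bar, different each time, and comes down 20 mm per clockwise turn. Force on the head is what its spindle presses with.
- micrometer: Bystander: small outside micrometer, 42 x 124 x 16 mm, lying loose on the bench. Origin under its centre.
- gauge_block: Bystander: steel gauge block 35 x 15 x 22 mm, loose. Origin at the centre of its underside.
- flange: Bystander: round turned flange, 50 mm across, 22 mm high, loose. Origin at the centre of its underside.
- driver: Bystander: small screwdriver, 120 mm long, 14 mm thick, loose. Origin under its centre.
- mouth (a point): Middle of the entry between the two steel guides, at table height (x = -38 mm in the gauge frame). The guides are 9 mm high and 30 mm apart from x = -20 to +14 mm, with lead-ins flared outward from x = -38 mm. In front of this the table is open: a gripper can hold the bar there, about 90 mm before the spindle axis.

How it is judged:
By the outcome, as a careful person would: the job done as asked, in the order asked, and still so for the second after the job is handed in, with the robot touching nothing.
It also fails if it takes over 72 s, if anything falls off the work surface, if the arm or the gripper's body presses on something with over 40 N, if the wrist force passes 120 N, or if a joint passes its speed limit or range.

## Working session

There is one attempt and no reset: what is moved stays moved. The work goes in short steps, Python scripts to look and compute and a shell command to move; the robot and the scene stay as the last step left them, time stands still between calls to the robot, and variables do not carry over. Pictures are saved under pics/ and viewed, at most 11 in all, crops included, and the job is handed in when it is done.

```bash
mkdir -p pics; python3 - <<'E'
from cell import manip
import cv2
print(manip.tip_reach, manip.read_state())
for n in ("scene","top"):
    print(n, manip.camera_params(n)); cv2.imwrite(f"pics/{n}0.png", manip.camera(n)[:,:,::-1])
E
```

```text
14.0 {'clock': 0.0, 'joints': array([-1.18962420e+00,  3.00488134e-01,  1.52158905e+00, -7.80141410e-06,
        1.32072641e+00, -6.65769828e-02]), 'qd': array([-1.13744198e-03,  8.67446998e-04, -6.07736194e-04, -1.16764794e-05,
       -1.41844607e-04, -1.69299902e-04]), 'effort': array([ 1.60380077e-04, -5.31801796e+01, -3.52737164e+01,  7.08625861e-02,
        2.43458507e-02, -9.96462586e-05]), 'eef_pos': array([ 238.01361236, -495.50814074,  189.97363704]), 'eef_rot': array([-3.14038389e+00, -7.30215964e-05,  4.47750997e-01]), 'wrist_force': array([ 0.72178827, -0.23865738,  0.37066659]), 'moment': array([-0.02417049,  0.02468262, -0.0555483 ]), 'finger_force': 0.0, 'finger_gap': 93.85978928245541}
scene {'fovy': 49.83083116317832, 'cx': 322.950838377992, 'cy': 237.36005459451508, 'origin': array([-220.128354  , -773.55555213, 1060.79450739]), 'attitude': array([-2.31808333, -0.01440965, -0.76486244])}
top {'fovy': 56.00022445604228, 'cx': 327.0764422433761, 'cy': 235.16980971400352, 'origin': array([ 244.06081031,  -55.55353143, 1306.63326466]), 'attitude': array([-2.95570626,  0.00566782, -1.55475207])}
```

View pics/scene0.png

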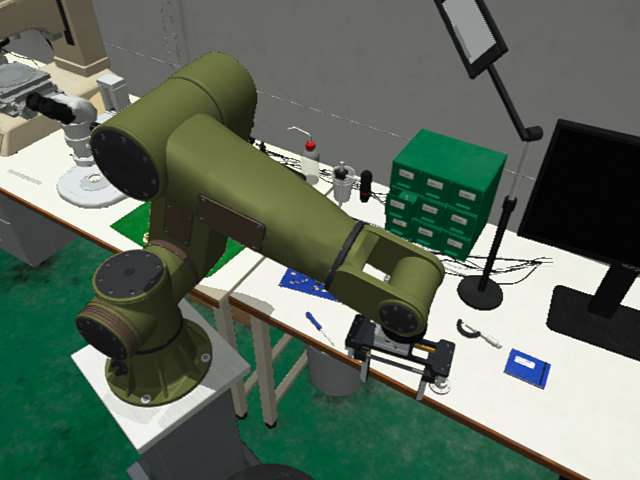

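View pics/top0.png

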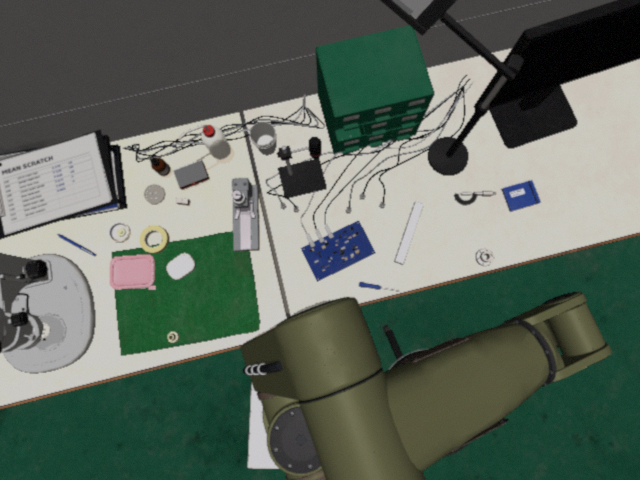

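The scene picture shows the arm over the bench. In the top picture the bar is at about (408,233), the gauge at about (245,215) with its cap near (240,195), the micrometer at (472,196), the flange at (485,257) and the driver at (375,287).

```bash
cat > h.py <<'E'
import numpy as np, cv2
from scipy.spatial.transform import Rotation as R
from cell import manip
def ray(p,uv):
    f=240/np.tan(np.radians(p["fovy"]/2))
    uv=np.atleast_2d(np.array(uv,float))
    d=np.c_[(uv[:,0]-p["cx"])/f,(uv[:,1]-p["cy"])/f,np.ones(len(uv))]
    return d@R.from_euler("xyz",p["attitude"]).as_matrix().T
def onz(p,uv,z):
    d=ray(p,uv); o=p["origin"]
    return o+d*((z-o[2])/d[:,2])[:,None]
def proj(p,X):
    f=240/np.tan(np.radians(p["fovy"]/2))
    c=(np.atleast_2d(X)-p["origin"])@R.from_euler("xyz",p["attitude"]).as_matrix()
    return c[:,:2]/c[:,2:]*f+[p["cx"],p["cy"]]
E
python3 - <<'E'
from h import *
p=manip.camera_params("top"); im=cv2.imread("pics/top0.png")
hsv=cv2.cvtColor(im,cv2.COLOR_BGR2HSV)
crop=im[190:275,385:435]
print(hsv[233,400:420].tolist()); print(hsv[180:250:5,245].tolist())
for n,uv,z in [("bar",(408,233),16),("barA",(418,203),16),("barB",(400,263),16),("cap",(240,195),148),("front",(247,248),24),("block",(182,201),22),("flange",(485,257),22),("edge",(400,295),0),("mic",(472,196),0)]:
    print(n,onz(p,uv,z).round(1))
a=cv2.resize(im[165:265,215:275],None,fx=5.5,fy=5.5,interpolation=cv2.INTER_CUBIC)
b=cv2.resize(im[190:290,380:440],None,fx=5.5,fy=5.5,interpolation=cv2.INTER_CUBIC)
cv2.imwrite("pics/crop0.png",np.hstack([a,b]))
E
```

```text
[[27, 14, 200], [28, 15, 201], [25, 15, 191], [26, 12, 153], [150, 2, 153], [140, 4, 196], [135, 3, 204], [150, 1, 201], [130, 4, 204], [135, 3, 204], [120, 3, 202], [140, 4, 204], [135, 3, 201], [8, 5, 196], [24, 13, 195], [27, 13, 200], [24, 13, 203], [25, 15, 203], [27, 14, 201], [25, 16, 203]]
[[110, 6, 128], [132, 12, 107], [110, 6, 123], [120, 2, 128], [0, 0, 83], [120, 8, 97], [162, 13, 99], [165, 10, 195], [159, 13, 196], [165, 10, 195], [161, 10, 197], [160, 8, 195], [165, 13, 200], [161, 10, 202]]
bar [[ 496.6 -279.6   16. ]]
barA [[ 587.  -310.6   16. ]]
barB [[ 408.4 -255.2   16. ]]
cap [[567.  187.8 148. ]]
front [[444.1 185.5  24. ]]
block [[581.4 384.2  22. ]]
flange [[ 428.7 -497.7   22. ]]
edge [[ 318.  -256.4    0. ]]
mic [[ 615.2 -475.4    0. ]]
```

View pics/crop0.png

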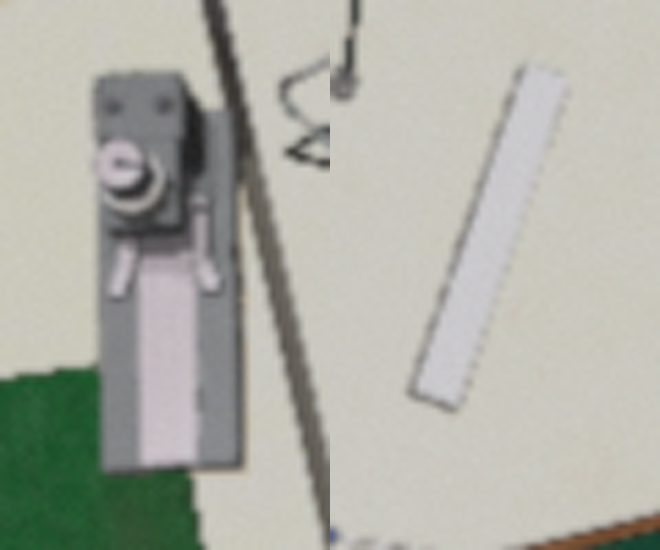

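The crop shows the gauge with its cap top at crop (122,167), the table's front edge at v≈468 from u=103 to 243, and flared guides at v≈240–295. The bar is clear, with corners near (525,65), (568,75), (408,392) and (458,410).

```bash
python3 - <<'E'
from h import *
p=manip.camera_params("top"); im=cv2.imread("pics/top0.png")
hsv=cv2.cvtColor(im,cv2.COLOR_BGR2HSV)
m=((hsv[:,:,1]<9)&(hsv[:,:,2]>165)).astype(np.uint8); w=np.zeros_like(m); w[195:272,388:430]=1; m*=w
c=max(cv2.findContours(m,0,2)[0],key=cv2.contourArea)
X=onz(p,c[:,0,:],16)[:,:2]
r=cv2.minAreaRect(X.astype(np.float32)); print("bar",r)
b=cv2.boxPoints(r); print(b)
P=lambda u,v,z:onz(p,(215+u/5.5,165+v/5.5),z)[0]
cap=P(122,167,148); fl=P(103,468,24); fr=P(243,468,24); br=P(235,112,24); bl=P(97,75,94)
print(cap,fl,fr,br); print("width",np.linalg.norm(fl-fr),"front mid",(fl+fr)/2)
d=cap-(fl+fr)/2; print("dist",np.hypot(d[0],d[1]),"yaw",np.arctan2(d[1],d[0]))
d=br-fr; print("right edge yaw",np.arctan2(d[1],d[0]),np.hypot(d[0],d[1]))
s1=P(170,466,24); s2=P(166,265,24); print("strip yaw",np.arctan2(*(s2-s1)[1::-1]))
E
```

```text
bar ((500.785888671875, -282.57763671875), (26.335792541503906, 189.35418701171875), 71.00061798095703)
[[ 406.97968 -264.2053 ]
 [ 586.01825 -325.85104]
 [ 594.5921  -300.94998]
 [ 415.55353 -239.30423]]
[565.9305427  195.25280648 148.        ] [437.42767354 223.42760561  24.        ] [438.53964809 150.1380302   24.        ] [631.81580084 162.92568317  24.        ]
width 73.29801055507585 front mid [437.98366082 186.7828179   24.        ]
dist 128.22692887622856 yaw 0.06610280836936773
right edge yaw 0.06606631174422731 193.69872299492036
strip yaw 0.0689586721260781
```

```bash
cat >> h.py <<'E'
def to(x,y,z,yaw):
    s=manip.read_state(); T=R.from_euler("xyz",s["eef_rot"])
    d=T.inv().apply(np.array([x,y,z])-s["eef_pos"])/10
    dy=s["eef_rot"][2]-yaw; dy=(dy+np.pi/2*2)%(2*np.pi)-np.pi
    print("cm",d.round(3),"roll units",round(np.degrees(dy)/5,3),"j",s["joints"].round(2),"t",round(s["clock"],2))
E
python3 -c "
from h import *
to(490.4,-279,100,-0.332); to(490.4,-279,17,-0.332)"
```

```text
cm [32.122 -8.583  9.017] roll units 8.936 j [-1.19  0.3   1.52  0.    1.32 -0.07] t 0.1
cm [32.121 -8.574 17.317] roll units 8.936 j [-1.19  0.3   1.52  0.    1.32 -0.07] t 0.1
```

```bash
python3 -m creep '[[1,[4.5,-1.2,1.2],1.2],[1,[9,-2.4,2.5],2.5],[1,[13.5,-3.6,3.8],3.8],[1,[18,-4.8,5],5],[1,[22.5,-6,6.3],6.3],[1,[27,-7.2,7.6],7.6],[1,[30.5,-8.1,8.5],8.5],[1,[32.12,-8.58,9.02],8.94],[1,[32.12,-8.58,9.02],8.94],[1,[32.12,-8.58,9.02],8.94],[1,[32.12,-8.58,9.02],8.94]]' 30
python3 - <<'E'
from h import *
to(490.4,-279,17,-0.332)
p=manip.camera_params("wrist"); print(p); cv2.imwrite("pics/w1.png",manip.camera("wrist")[:,:,::-1])
E
```

```text
clock: 1.2
eef_pos: [489.9, -280.1, 100.6]
eef_rot: [3.141, -0.0, -0.333]
wrist_force: [-0.4, 0.5, 0.5]
finger_gap: 94.1
finger_force: 0.0
cm [ 6.000e-03 -1.220e-01  8.362e+00] roll units -0.006 j [-0.58  0.42  1.58 -0.    1.14  1.32] t 1.2
{'fovy': 66.39587970242945, 'cx': 316.5390491263376, 'cy': 238.25315986554364, 'origin': array([ 558.00642574, -303.34225791,  294.95781326]), 'attitude': array([ 2.89177275e+00, -1.01593011e-04, -1.90409936e+00])}
```

View pics/w1.png

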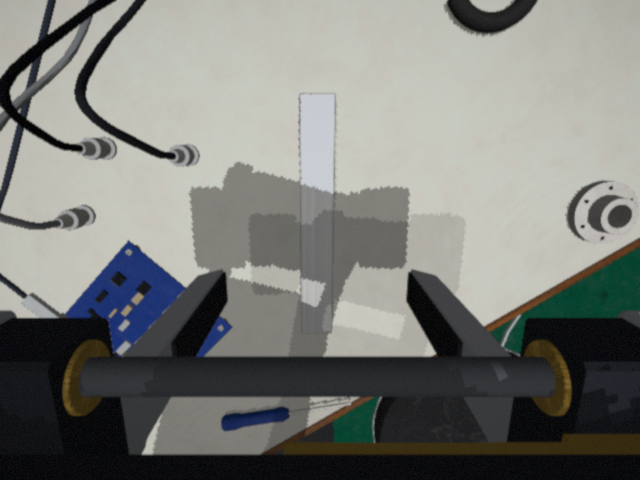

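The wrist picture shows the bar vertical and centred between the fingers (u≈300–335). Its far end is at v≈93 and nothing obstructs it.

```bash
python3 - <<'E'
from h import *
p=manip.camera_params("wrist"); print(onz(p,[(300,94),(336,94)],16).round(1), "expect", (500.8+95*.945,-282.6-95*.326))
E
python3 -m creep '[[1,[0,-0.12,3],0],[1,[0,-0.12,6],0],[1,[0,-0.12,7.8],0],[1,[0,-0.12,8.35],0],[1,[0,-0.12,8.35],0],[-1,[0,-0.12,8.35],0],[-1,[0,-0.12,8.35],0],[-1,[0,-0.12,8.35],0],[-1,[0,-0.12,8.35],0],[-1,[0,-0.12,8.35],0],[-1,[0,-0.12,8.35],0]]' 30
```

```text
[[ 595.  -303.8   16. ]
 [ 586.6 -328.1   16. ]] expect (590.575, -313.57000000000005)
clock: 2.35
eef_pos: [490.9, -278.2, 16.9]
eef_rot: [3.142, -0.0, -0.332]
wrist_force: [0.0, -0.4, -0.2]
finger_gap: 49.6
finger_force: 0.0
```

```bash
python3 -m creep '[[-1,[0,0,0],0],[-1,[0,0,0],0],[-1,[0,0,0],0],[-1,[0,0,0],0],[-1,[0,0,0],0],[-1,[0,0,0],0],[-1,[0,0,0],0],[-1,[0,0,0],0]]' 30
python3 - <<'E'
from h import *
g=np.array([566,195.2]);y=.066
a=g-190*np.array([np.cos(y),np.sin(y)]); print(a)
to(490.9,-278.2,110,-.332); to(a[0],a[1],110,y)
E
```

```text
clock: 3.15
eef_pos: [490.9, -278.2, 16.8]
eef_rot: [-3.142, 0.0, -0.332]
wrist_force: [0.4, 0.0, -0.5]
finger_gap: 0.1
finger_force: 0.0
[376.41366981 182.66910206]
cm [-1.000e-03 -1.000e-03 -9.317e+00] roll units -0.004 j [-0.58  0.53  1.63  0.    0.98  1.32] t 3.15
cm [-25.86  -39.831  -9.316] roll units -4.565 j [-0.58  0.53  1.63  0.    0.98  1.32] t 3.15
```

```bash
python3 - <<'E'
from h import *
cv2.imwrite("pics/w2.png",manip.camera("wrist")[:,:,::-1])
E
```

```text
(no output)
```

View pics/w2.png

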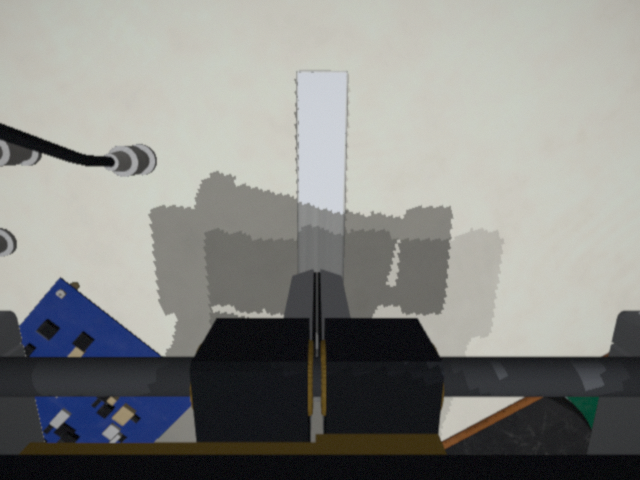

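The fingers are fully shut (tips near (317,272)), with the bar's far end at (297–348, 71), so they did not catch the bar. I'll check the geometry by projection.

```bash
python3 - <<'E'
from h import *
s=manip.read_state(); p=manip.camera_params("wrist"); q=s["eef_pos"]
print(q,s["eef_rot"],p["origin"],p["attitude"])
for z in (2.8,16.8,21.8,30,40): print(z,proj(p,[q[0],q[1],z]).round(1))
print("far end",onz(p,[(297,71),(348,71)],16).round(1))
w1=np.array([558.006,-303.342,294.958]); p1=dict(p,origin=w1,attitude=np.array([2.89177,-1e-4,-1.9041]))
print("near end w1",onz(p1,[(302,331),(332,331)],16).round(1), proj(p1,[490,-280,86]),proj(p1,[490,-280,100]))
E
```

```text
[ 490.8975434  -278.20448375   16.83614407] [-3.14157625e+00  6.25438446e-05 -3.32342441e-01] [ 559.0022181  -301.45393128  211.16613146] [ 2.89155885e+00  6.52360173e-05 -1.90393342e+00]
2.8 [[317.1 268.6]]
16.8 [[317.1 276.7]]
21.8 [[317.1 279.9]]
30 [[317.1 285.5]]
40 [[317.2 292.9]]
far end [[ 595.3 -303.8   16. ]
 [ 587.1 -327.5   16. ]]
near end w1 [[ 418.8 -242.3   16. ]
 [ 410.6 -266.1   16. ]] [[316.82380476 268.2409065 ]] [[316.84497897 276.35162282]]
```

```bash
python3 - <<'E'
from h import *
a=cv2.imread("pics/w2.png")[200:340,230:410]; b=cv2.imread("pics/w1.png")[240:380,130:330]
k=lambda x:np.clip(cv2.resize(x,None,fx=4,fy=4,interpolation=cv2.INTER_CUBIC)[:,:400 if x is b else 400].astype(float)*1.8,0,255)
a=cv2.imread("pics/w2.png")[200:340,265:365]; b=cv2.imread("pics/w1.png")[240:380,140:240]
cv2.imwrite("pics/crop1.png",np.hstack([k(a),k(b)]))
E
```

```text
[ WARN:0@0.370] global loadsave.cpp:1063 imwrite_ Unsupported depth image for selected encoder is fallbacked to CV_8U.
```

View pics/crop1.png

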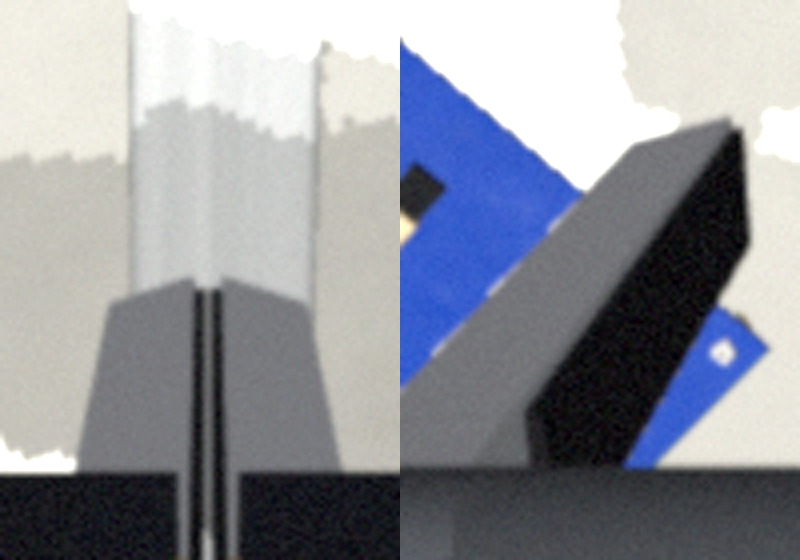

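The crops show the tips clearly. With 94 mm between them, they sit at a depth of about 186 mm from the camera, which puts them roughly 17 mm *behind* the reported TCP rather than 14 mm ahead. So the fingers really closed above the bar, and I'll go lower while watching the force.

```bash
python3 -m creep '[[1,[0,0,0],0],[1,[0,0,0],0],[1,[0,0,0],0],[1,[0,0,0],0],[1,[0,0,0.5],0],[1,[0,0,1],0],[1,[0,0,1.5],0],[1,[0,0,2],0],[1,[0,0,2.3],0],[1,[0,0,2.5],0],[1,[0,0,2.5],0]]' 30
python3 -m creep '[[1,[0,0,0.1],0],[1,[0,0,0.2],0],[1,[0,0,0.3],0],[1,[0,0,0.3],0]]'
```

```text
clock: 4.3
eef_pos: [490.8, -278.2, -8.4]
eef_rot: [-3.142, 0.0, -0.332]
wrist_force: [0.3, 0.1, -0.1]
finger_gap: 85.1
finger_force: 0.0
clock: 4.7
eef_pos: [490.8, -278.2, -11.2]
eef_rot: [-3.142, 0.0, -0.332]
wrist_force: [1.2, -0.1, 1.0]
finger_gap: 94.1
finger_force: 0.0
```

```bash
for i in 1; do python3 -m creep '[[1,[0,0,0.1],0],[1,[0,0,0.2],0],[1,[0,0,0.2],0]]'; done; python3 -m creep '[[1,[0,0,0.1],0],[1,[0,0,0.1],0]]'; python3 -m creep '[[1,[0,0,0.1],0],[1,[0,0,0.1],0]]'
```

```text
clock: 5.0
eef_pos: [490.8, -278.2, -13.3]
eef_rot: [-3.142, 0.0, -0.332]
wrist_force: [-0.1, 0.1, -0.7]
finger_gap: 93.9
finger_force: 0.0
clock: 5.2
eef_pos: [490.8, -278.2, -14.3]
eef_rot: [-3.142, 0.0, -0.332]
wrist_force: [1.3, 0.6, 0.7]
finger_gap: 94.2
finger_force: 0.0
clock: 5.4
eef_pos: [491.0, -278.3, -14.6]
eef_rot: [3.142, -0.0, -0.332]
wrist_force: [-2.3, 1.3, 8.2]
finger_gap: 94.1
finger_force: 3.6
```

Contact came at a reported z ≈ -14.5, so tip height = reported z + 14.5. I'll raise 3 mm and grip.

```bash
python3 -m creep '[[1,[0,0,-0.2],0],[-1,[0,0,-0.35],0],[-1,[0,0,-0.35],0],[-1,[0,0,-0.35],0],[-1,[0,0,-0.35],0],[-1,[0,0,-0.35],0],[-1,[0,0,-0.35],0],[-1,[0,0,-0.35],0],[-1,[0,0,-0.35],0],[-1,[0,0,-0.35],0],[-1,[0,0,-0.35],0],[-1,[0,0,-0.35],0]]' 30
python3 - <<'E'
from h import *
g=np.array([566,195.2]);y=.066
a=g-190*np.array([np.cos(y),np.sin(y)]); print(a)
to(a[0],a[1],100,y)
E
```

```text
clock: 6.6
eef_pos: [490.9, -278.3, -11.7]
eef_rot: [3.142, 0.0, -0.332]
wrist_force: [-0.5, -1.0, 0.4]
finger_gap: 25.8
finger_force: 30.0
[376.41366981 182.66910206]
cm [-25.862 -39.835 -11.167] roll units -4.566 j [-0.58  0.58  1.64 -0.    0.92  1.32] t 6.6
```

```bash
python3 -m creep '[[-1,[0,0,-2],0],[-1,[0,0,-5],0],[-1,[0,0,-8.5],0],[-1,[0,-1.5,-11],0],[-1,[-2.6,-4,-11.2],-0.4],[-1,[-5.2,-8,-11.2],-0.9],[-1,[-7.8,-12,-11.2],-1.4],[-1,[-10.4,-16,-11.2],-1.8],[-1,[-13,-20,-11.2],-2.3],[-1,[-15.5,-24,-11.2],-2.7],[-1,[-18.1,-28,-11.2],-3.2],[-1,[-18.7,-29,-11.2],-3.2]]' 30
python3 - <<'E'
from h import *
to(376.4,182.7,100,.066)
E
```

```text
clock: 7.8
eef_pos: [407.3, 60.1, 100.3]
eef_rot: [-3.141, 0.001, -0.048]
wrist_force: [0.1, -0.4, -3.3]
finger_gap: 25.6
finger_force: 30.0
cm [ -3.678 -12.1     0.034] roll units -1.312 j [0.06 0.1  1.99 0.   1.05 1.68] t 7.8
```

```bash
python3 -m creep '[[-1,[-1,-3,0],-0.5],[-1,[-2,-6.5,0],-1],[-1,[-3,-9.5,0],-1.2],[-1,[-3.5,-11,0],-1.3],[-1,[-3.5,-11,0],-1.3],[-1,[-3.5,-11,0],-1.3]]' 30
python3 - <<'E'
from h import *
p=manip.camera_params("wrist"); cv2.imwrite("pics/w3.png",manip.camera("wrist")[:,:,::-1])
to(376.4,182.7,100,.066)
cv2.imwrite("pics/t3.png",manip.camera("top")[:,:,::-1])
s=manip.read_state(); print(s["eef_pos"],s["eef_rot"]); np.save("p3.npy",p)
E
```

```text
clock: 8.4
eef_pos: [379.7, 168.3, 100.2]
eef_rot: [3.141, 0.0, 0.06]
wrist_force: [0.7, -0.0, -2.4]
finger_gap: 25.7
finger_force: 30.0
cm [-0.254 -1.495  0.023] roll units -0.073 j [ 0.33  0.11  1.98 -0.    1.05  1.84] t 8.45
[379.90061403 167.8000355  100.25841133] [3.14138547e+00 2.16348371e-04 5.91298361e-02]
```

View pics/w3.png

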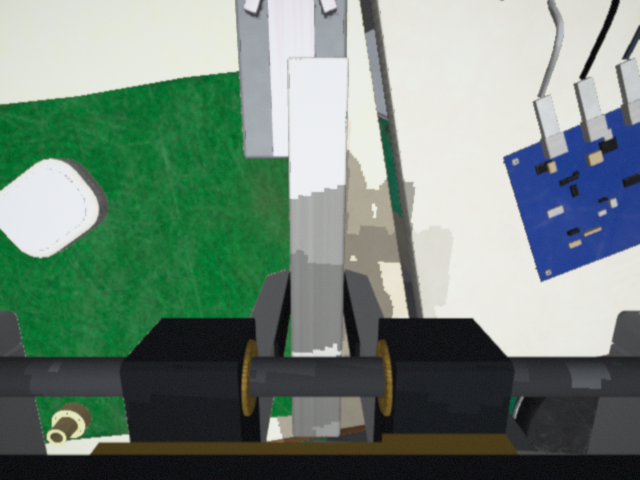

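The bar is held straight, with its end at v≈58 and edges at u=288–347. The gauge strip is visible at u≈268–315 and the table's left front corner at (245,157), so a shift of about 15 mm to the left remains.

```bash
python3 - <<'E'
from h import *
p=np.load("p3.npy",allow_pickle=True).item(); im=cv2.imread("pics/w3.png")
g=cv2.cvtColor(im,cv2.COLOR_BGR2GRAY)
for v in (20,35,50):
    d=np.diff(cv2.GaussianBlur(g,(3,3),0)[v].astype(int)); i=[u for u in range(225,360) if abs(d[u])>12]; print(v,[(u,int(d[u])) for u in i])
print("bar end",onz(p,[(288,58),(347,58)],127.7).round(1))
print("corner",onz(p,[(245,157),(237,12)],24).round(1))
E
```

```text
20 [(234, -21), (235, -40), (236, -26), (267, 24), (268, 23), (312, -20), (313, -33), (314, -15), (342, -13), (345, 21), (346, 44), (347, 29)]
35 [(235, -22), (236, -41), (237, -24), (267, 18), (268, 28), (269, 18), (313, -23), (314, -22), (345, 22), (346, 45), (347, 28)]
50 [(236, -26), (237, -39), (238, -26), (240, 15), (268, 22), (269, 27), (270, 15), (313, -25), (314, -22), (343, -14), (345, 26), (346, 44), (347, 23)]
bar end [[485.8 186.7 127.7]
 [487.3 162.1 127.7]]
corner [[439.9 223.6  24. ]
 [532.8 229.9  24. ]]
```

```bash
python3 - <<'E'
from h import *
p=np.load("p3.npy",allow_pickle=True).item()
for n,(a,b,c,d) in dict(v20=(235.5,268,313.5,346.5),v50=(237.5,269.3,314,346.5)).items():
    v=int(n[1:])+.5; X=onz(p,[(a+.5,v),(b+.5,v),(c+.5,v),(d+.5,v)],24); print(n,X.round(1)[:,:2].tolist(),"strip mid",(X[1]+X[2])/2,"table mid",(X[0]+X[3])/2)
gy=.066;e=np.array([np.cos(gy),np.sin(gy)]);n=np.array([-e[1],e[0]]);g=np.array([566,195.2])
for q in ([439.9,223.6],[532.8,229.9]): print((np.array(q)-g)@e,(np.array(q)-g)@n)
E
```

```text
v20 [[527.7, 230.5], [529.0, 209.1], [530.8, 179.1], [532.1, 157.3]] strip mid [529.89194709 194.09814975  24.        ] table mid [529.90189755 193.93180216  24.        ]
v50 [[509.7, 229.1], [510.9, 207.7], [512.7, 177.7], [514.1, 155.9]] strip mid [511.84661941 192.72338253  24.        ] table mid [511.86076585 192.48679645  24.        ]
-123.95241439999599 36.654726358433955
-30.839178967678592 36.81406036556542
```

```bash
python3 - <<'E'
from h import *
to(385,183.8,13,.067)
E
```

```text
cm [ 0.605 -1.569  8.725] roll units -0.09 j [ 0.33  0.11  1.98 -0.    1.05  1.84] t 8.5
```

```bash
python3 -m creep '[[-1,[0.6,-1.57,0],-0.09],[-1,[0.6,-1.57,2],-0.09],[-1,[0.6,-1.57,4],-0.09],[-1,[0.6,-1.57,6],-0.09],[-1,[0.6,-1.57,7.5],-0.09],[-1,[0.6,-1.57,8.3],-0.09],[-1,[0.6,-1.57,8.7],-0.09],[-1,[0.6,-1.57,8.72],-0.09],[-1,[0.6,-1.57,8.72],-0.09]]' 30
python3 - <<'E'
from h import *
p=manip.camera_params("wrist"); cv2.imwrite("pics/w4.png",manip.camera("wrist")[:,:,::-1]); np.save("p4.npy",p)
E
```

```text
clock: 9.4
eef_pos: [385.1, 184.7, 13.7]
eef_rot: [-3.141, -0.001, 0.068]
wrist_force: [-0.3, 0.7, -3.5]
finger_gap: 25.7
finger_force: 30.0
```

View pics/w4.png

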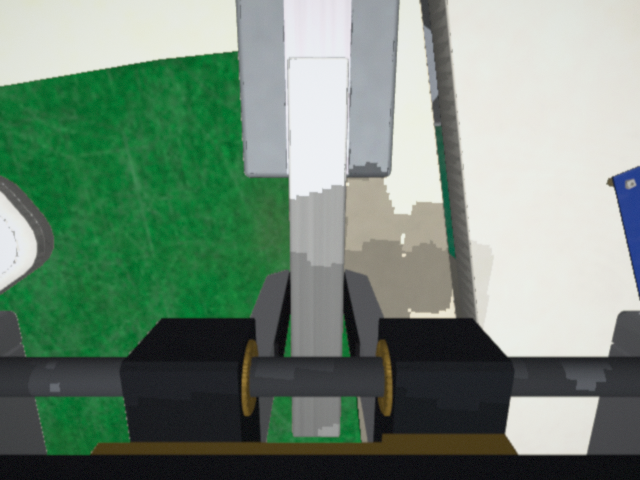

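The bar (u=288–347) lies over the strip (u≈284–352), looking centred and parallel. I'll measure the residual.

```bash
python3 - <<'E'
from h import *
p=np.load("p4.npy",allow_pickle=True).item(); im=cv2.imread("pics/w4.png")
g=cv2.GaussianBlur(cv2.cvtColor(im,cv2.COLOR_BGR2GRAY),(3,3),0).astype(int)
s=manip.read_state(); T=R.from_euler("xyz",s["eef_rot"]); q=s["eef_pos"]; print(q,s["eef_rot"][2])
def edge(v,a,b): d=abs(np.diff(g[v-2:v+3].mean(0)))[a:b]; return a+d.argmax()+1
for v in (6,20,35,48):
    e=[edge(v,228,250),edge(v,276,292),edge(v,344,360),edge(v,385,405)]
    L=T.inv().apply(onz(p,[(u,v+.5) for u in e],24)-q); print(v,e,L[:,:2].round(1).tolist(),"mids",(L[1,1]+L[2,1])/2,(L[0,1]+L[3,1])/2)
for v in (70,110,150): 
    e=[edge(v,282,294),edge(v,340,352)]; L=T.inv().apply(onz(p,[(u,v+.5) for u in e],41.5)-q); print("bar",v,e,L[:,:2].round(1).tolist(),L[:,1].mean())
E
```

```text
[385.1103991  184.73580905  13.75822178] 0.06805985562568595
6 [np.int64(236), np.int64(284), np.int64(351), np.int64(399)] [[131.7, -35.9], [131.7, -14.5], [131.7, 15.4], [131.7, 36.8]] mids 0.4413492221346891 0.44046568093943606
20 [np.int64(236), np.int64(284), np.int64(351), np.int64(399)] [[126.1, -36.2], [126.1, -14.6], [126.1, 15.5], [126.1, 37.1]] mids 0.4398599091933937 0.43896139317180527
35 [np.int64(237), np.int64(285), np.int64(351), np.int64(398)] [[120.0, -36.1], [120.0, -14.3], [120.0, 15.6], [120.0, 37.0]] mids 0.665232060669795 0.4373479060657708
48 [np.int64(238), np.int64(285), np.int64(350), np.int64(397)] [[114.7, -35.9], [114.6, -14.4], [114.6, 15.3], [114.6, 36.8]] mids 0.43681561651810075 0.4359290990482414
bar 70 [np.int64(285), np.int64(347)] [[102.2, -13.3], [102.1, 12.8]] -0.24372476328616077
bar 110 [np.int64(286), np.int64(346)] [[86.3, -13.2], [86.2, 12.6]] -0.2639989912375542
bar 150 [np.int64(287), np.int64(349)] [[69.5, -13.1], [69.5, 14.3]] 0.5980834456426098
```

```bash
python3 -m creep '[[-1,[0,0.07,0.08],0],[-1,[1,0.07,0.08],0],[-1,[2.5,0.07,0.08],0],[-1,[4,0.07,0.08],0],[-1,[5,0.07,0.08],0],[-1,[6,0.07,0.08],0],[-1,[7,0.07,0.08],0],[-1,[7.6,0.07,0.08],0],[-1,[8,0.07,0.08],0],[-1,[8,0.07,0.08],0]]' 15
```

```text
clock: 10.45
eef_pos: [464.8, 189.4, 12.3]
eef_rot: [-3.142, -0.0, 0.068]
wrist_force: [-0.1, 0.1, -2.0]
finger_gap: 26.0
finger_force: 15.0
```

```bash
python3 -m creep '[[-1,[0.15,0,0],0],[-1,[0.3,0,0],0],[-1,[0.45,0,0],0],[-1,[0.6,0,0],0],[-1,[0.6,0,0],0]]' 15
```

```text
clock: 10.95
eef_pos: [470.7, 189.8, 12.4]
eef_rot: [-3.142, -0.0, 0.068]
wrist_force: [-0.5, -0.1, -2.2]
finger_gap: 25.6
finger_force: 15.0
```

```bash
python3 -m creep '[[-1,[0.1,0,0],0],[-1,[0.2,0,0],0],[-1,[0.3,0,0],0],[-1,[0.4,0,0],0],[-1,[0.4,0,0],0]]' 15
```

```text
clock: 11.45
eef_pos: [474.7, 190.1, 12.3]
eef_rot: [-3.142, -0.0, 0.068]
wrist_force: [0.8, 0.5, -2.9]
finger_gap: 25.6
finger_force: 15.0
```

```bash
python3 -m creep '[[-1,[0.1,0,0],0],[-1,[0.2,0,0],0],[-1,[0.3,0,0],0],[-1,[0.3,0,0],0]]' 15
```

```text
clock: 11.85
eef_pos: [477.7, 190.3, 12.3]
eef_rot: [-3.142, -0.0, 0.068]
wrist_force: [0.7, 0.6, -2.6]
finger_gap: 25.5
finger_force: 15.0
```

```bash
python3 -m creep '[[-1,[0.1,0,0],0],[-1,[0.2,0,0],0],[-1,[0.2,0,0],0]]' 15
```

```text
clock: 12.15
eef_pos: [479.2, 190.4, 12.3]
eef_rot: [3.141, 0.001, 0.068]
wrist_force: [-3.9, -1.0, 1.3]
finger_gap: 26.0
finger_force: 15.0
```

```bash
python3 -m creep '[[-1,[0.05,0,0],0],[-1,[0.1,0,0],0],[-1,[0.1,0,0],0]]' 15; python3 -c "
from h import *
cv2.imwrite('pics/w5.png',manip.camera('wrist')[:,:,::-1]);np.save('p5.npy',manip.camera_params('wrist'))"
```

```text
clock: 12.45
eef_pos: [479.2, 190.4, 12.3]
eef_rot: [3.141, 0.003, 0.068]
wrist_force: [-12.0, -0.5, 6.6]
finger_gap: 26.2
finger_force: 15.0
```

View pics/w5.png

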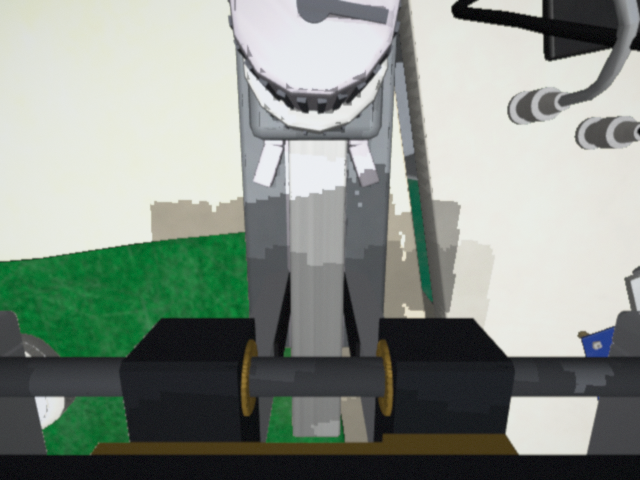

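The picture shows the bar running under the head between the guides (u≈290–346), with the cap centred near u≈317. A firm 12 N at a fixed position means the bar is home, so I'll release and lift.

```bash
python3 -m creep '[[0.2,[0,0,0],0],[0.2,[0,0,0],0],[0.2,[0,0,0],0],[0.2,[0,0,0],0],[0.2,[0,0,0],0],[0.2,[0,0,-1],0],[0.2,[0,0,-3],0],[0.2,[0,0,-7],0],[0.2,[0,0,-12],0],[0.2,[0,0,-16.7],0],[0.2,[4,0,-16.7],0],[0.2,[5.5,0,-16.7],0]]' 15
python3 -m creep '[[0.2,[0,0,0],0],[0.2,[0,0,0],0]]'
python3 - <<'E'
from h import *
p=manip.camera_params("wrist"); np.save("p6.npy",p); im=manip.camera("wrist")[:,:,::-1]; cv2.imwrite("pics/w6.png",im)
s=manip.read_state(); print(s["eef_pos"],s["eef_rot"])
print(proj(p,[[569.6,196.5,148],[566,195.2,148]]))
E
```

```text
clock: 13.7
eef_pos: [537.7, 194.4, 182.2]
eef_rot: [-3.141, -0.005, 0.068]
wrist_force: [0.8, -0.5, -0.3]
finger_gap: 56.4
finger_force: 0.0
clock: 13.9
eef_pos: [534.8, 194.2, 179.3]
eef_rot: [3.141, 0.001, 0.068]
wrist_force: [0.1, 0.2, -0.6]
finger_gap: 56.3
finger_force: 0.0
[534.62362161 194.19067102 179.33911275] [3.14150302e+00 6.57070191e-04 6.82214658e-02]
[[316.82496916 206.29538918]
 [318.51575626 212.13955186]]
```

View pics/w6.png

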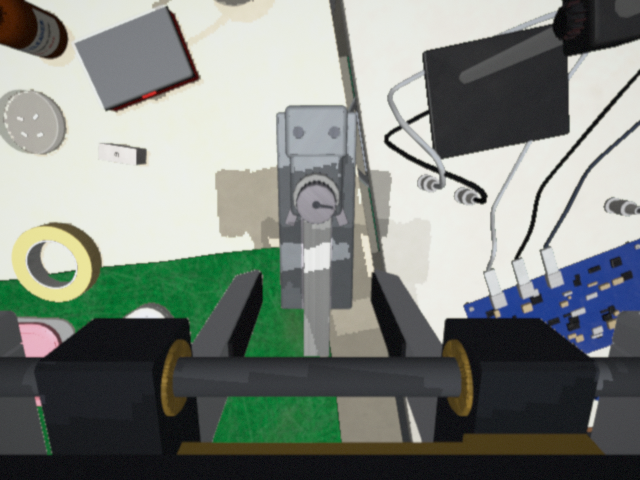

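The cap top circle is at about (317,206), which matches the axis inferred from the stop contact (316.8,206.3). The bar's near end is at v≈356. A quick check of both follows, then the plan for the grip pose.

```bash
python3 - <<'E'
from h import *
p=np.load("p6.npy",allow_pickle=True).item(); im=cv2.imread("pics/w6.png")
g=cv2.cvtColor(im,cv2.COLOR_BGR2GRAY); c=cv2.HoughCircles(g[170:240,280:355],cv2.HOUGH_GRADIENT,1,5,param1=100,param2=10,minRadius=17,maxRadius=27)
for k in c[0][:4]: print(k+[280,170,0], onz(p,(k[0]+280.5,k[1]+170.5),148).round(1))
e=np.array([np.cos(.068),np.sin(.068)]); n=np.array([-e[1],e[0]])
for u in (304,328): 
    q=onz(p,(u,356),40)[0,:2]-[569.6,196.5]; print("bar near end gauge xy",q@e,q@n)
to(569.6,196.5,179.3,.068-4.25+2*np.pi)
E
```

```text
[318.5        197.5         25.20000076] [[574.9 195.5 148. ]]
[315.5        201.5         20.70000076] [[572.2 197.2 148. ]]
[320.5        203.5         25.20000076] [[571.2 194.  148. ]]
[314.5 207.5  23. ] [[568.5 197.6 148. ]]
bar near end gauge xy -172.47726984906572 13.097342016725053
bar near end gauge xy -172.49736957119464 -11.45289983786859
cm [3.505e+00 8.000e-03 2.000e-03] roll units -23.296 j [0.28 0.35 1.48 0.   1.31 1.79] t 13.95
```

```bash
python3 -m creep '[[0.2,[1,0,0],-1.7],[0.2,[2,0,0],-3.4],[0.2,[3.5,0,0],-5.1],[0.2,[3.5,0,0],-6.8],[0.2,[3.5,0,0],-8.5],[0.2,[3.5,0,0],-10.2],[0.2,[3.5,0,0],-11.9],[0.2,[3.5,0,0],-13.6],[0.2,[3.5,0,0],-15.3],[0.2,[3.5,0,0],-17],[0.2,[3.5,0,0],-18.7],[0.2,[3.5,0,0],-20]]' 15
python3 -m creep '[[0.2,[0,0,0],-1.7],[0.2,[0,0,0],-3.4],[0.2,[0,0,0],-5.1],[0.2,[0,0,0],-6.8],[0.2,[0,0,0],-8.5],[0.2,[0,0,0],-10.2],[0.2,[0,0,0],-11.9],[0.2,[0,0,0],-13.6],[0.2,[0,0,0],-15.3],[0.2,[0,0,0],-17],[0.2,[0,0,0],-18.7],[0.2,[0,0,0],-20]]'
python3 -m creep '[[0.2,[0,0,0],-1.7],[0.2,[0,0,0],-3.4],[0.2,[0,0,0],-5.1],[0.2,[0,0,0],-6.8],[0.2,[0,0,0],-8],[0.2,[0,0,0],-8],[0.2,[0,0,0],-8]]'
python3 -c "
from h import *
to(569.6,196.5,111.5,-4.12+2*np.pi); s=manip.read_state(); print(s['eef_rot'],s['joints'],s['moment'],s['wrist_force'])"
```

```text
clock: 15.15
eef_pos: [569.5, 196.7, 179.6]
eef_rot: [-3.141, -0.0, 1.82]
wrist_force: [0.2, 0.0, 0.4]
finger_gap: 56.3
finger_force: 0.0
clock: 16.35
eef_pos: [569.5, 196.7, 179.6]
eef_rot: [3.142, -0.0, -2.718]
wrist_force: [0.3, -0.4, 0.3]
finger_gap: 56.6
finger_force: 0.0
clock: 17.05
eef_pos: [569.9, 196.7, 179.6]
eef_rot: [3.142, 0.0, -2.029]
wrist_force: [0.1, 0.1, 0.6]
finger_gap: 56.7
finger_force: 0.0
cm [0.032 0.014 6.805] roll units 23.958 j [ 0.27  0.43  1.38  0.    1.34 -2.41] t 17.05
[ 3.14158095e+00  2.58628176e-05 -2.02925228e+00] [ 2.71637337e-01  4.26560625e-01  1.37530889e+00  2.78129256e-05
  1.33971461e+00 -2.41150573e+00] [ 0.08753715 -0.05213991  0.004711  ] [0.11917532 0.1125843  0.63245725]
```

```bash
python3 -m creep '[[0.2,[0.03,0,3],0],[0.2,[0.03,0,5],0],[0.2,[0.03,0,6.3],0],[0.2,[0.03,0,6.8],0],[0.2,[0.03,0,6.8],0],[-1,[0.03,0,6.8],0],[-1,[0.03,0,6.8],0],[-1,[0.03,0,6.8],0],[-1,[0.03,0,6.8],0],[-1,[0.03,0,6.8],0],[-1,[0.03,0,6.8],0],[-1,[0.03,0,6.8],0]]' 35
python3 -c "
from h import *
s=manip.read_state(); print(s['eef_pos'],s['joints'],s['moment'],s['wrist_force'])"
```

```text
clock: 18.25
eef_pos: [570.2, 196.5, 111.6]
eef_rot: [-3.142, 0.0, -2.026]
wrist_force: [-2.9, 0.7, 4.3]
finger_gap: 24.1
finger_force: 35.0
[570.20138432 196.4748731  111.63825961] [ 2.71040853e-01  4.87976265e-01  1.44974236e+00  1.48474112e-04
  1.20364136e+00 -2.41517682e+00] [0.25556145 0.43324281 0.02143461] [-2.89272437  0.69835604  4.25636686]
```

```bash
cat > m.py <<'E'
from h import *
s=manip.read_state(); print("t",round(s["clock"],2),"Mz",s["moment"].round(3),"F",s["wrist_force"].round(1),"yaw",s["eef_rot"][2].round(4),"j6",s["joints"][5].round(3),"pos",s["eef_pos"].round(1),"tau6",s["effort"][5].round(3),"gap",round(s["finger_gap"],1))
E
python3 m.py; python3 -m creep '[[-1,[0,0,0],1],[-1,[0,0,0],2],[-1,[0,0,0],3]]' >/dev/null; python3 m.py;  python3 -m creep '[[-1,[0,0,0],1],[-1,[0,0,0],2],[-1,[0,0,0],3]]' >/dev/null; python3 m.py
```

```text
t 18.25 Mz [0.256 0.433 0.021] F [-2.9  0.7  4.3] yaw -2.0262 j6 -2.415 pos [570.2 196.5 111.6] tau6 -0.016 gap 24.1
t 18.55 Mz [0.345 0.537 0.147] F [-3.   0.8  4.4] yaw -2.2913 j6 -2.15 pos [570.1 196.5 111.6] tau6 -1.684 gap 24.5
t 18.85 Mz [0.494 0.649 0.126] F [-4.1  2.   4.9] yaw -2.553 j6 -1.888 pos [570.  196.7 111.6] tau6 -1.676 gap 24.4
```

```bash
python3 -m creep '[[-1,[0,0,0],1],[-1,[0,0,0],2]]' >/dev/null; python3 m.py;  python3 -m creep '[[-1,[0,0,0],1],[-1,[0,0,0],2]]' >/dev/null; python3 m.py; python3 -m creep '[[-1,[0,0,0],1],[-1,[0,0,0],2]]' >/dev/null; python3 m.py
```

```text
t 19.05 Mz [0.579 0.639 0.151] F [-4.1  3.3  4.3] yaw -2.7275 j6 -1.714 pos [570.  196.8 111.6] tau6 -1.676 gap 24.4
t 19.25 Mz [0.634 0.686 0.176] F [-4.2  3.4  4.5] yaw -2.9021 j6 -1.539 pos [569.9 196.8 111.6] tau6 -1.676 gap 24.1
t 19.45 Mz [0.711 0.657 0.149] F [-4.3  3.6  3.7] yaw -3.0765 j6 -1.365 pos [569.9 196.9 111.6] tau6 -1.676 gap 24.6
```

```bash
python3 -m creep '[[-1,[0,0,0],1],[-1,[0,0,0],2]]' >/dev/null; python3 m.py;  python3 -m creep '[[-1,[0,0,0],1],[-1,[0,0,0],2]]' >/dev/null; python3 m.py; python3 -m creep '[[-1,[0,0,0],1],[-1,[0,0,0],2]]' >/dev/null; python3 m.py
```

```text
t 19.65 Mz [0.837 0.646 0.148] F [-3.4  3.5  4.8] yaw 3.0321 j6 -1.19 pos [569.9 197.  111.6] tau6 -1.676 gap 24.5
t 19.85 Mz [0.996 0.562 0.174] F [-3.   4.8  4.1] yaw 2.8576 j6 -1.016 pos [570.  197.1 111.6] tau6 -1.676 gap 24.4
t 20.05 Mz [1.057 0.505 0.191] F [-3.6  4.7  3.5] yaw 2.6831 j6 -0.841 pos [570.  197.2 111.6] tau6 -1.675 gap 24.1
```

```bash
python3 -m creep '[[-1,[0,0,0],1],[-1,[0,0,0],2]]' >/dev/null; python3 m.py;  python3 -m creep '[[-1,[0,0,0],1],[-1,[0,0,0],2]]' >/dev/null; python3 m.py
```

```text
t 20.25 Mz [1.137 0.459 0.13 ] F [-2.9  6.9  4.2] yaw 2.5086 j6 -0.666 pos [570.  197.3 111.6] tau6 -1.677 gap 24.1
t 20.45 Mz [1.166 0.323 0.155] F [-2.3  5.9  3.5] yaw 2.3341 j6 -0.492 pos [570.1 197.3 111.6] tau6 -1.676 gap 24.4
```

```bash
python3 -m creep '[[-1,[0,0,0],1],[-1,[0,0,0],2]]' >/dev/null; python3 m.py;  python3 -m creep '[[-1,[0,0,0],1],[-1,[0,0,0],2]]' >/dev/null; python3 m.py; python3 -m creep '[[-1,[0,0,0],1],[-1,[0,0,0],2]]' >/dev/null; python3 m.py
```

```text
t 20.65 Mz [1.231 0.206 0.121] F [-2.1  6.   2.5] yaw 2.1595 j6 -0.317 pos [570.2 197.4 111.6] tau6 -1.677 gap 24.3
t 20.85 Mz [1.339 0.099 0.127] F [-1.   6.5  2.7] yaw 1.985 j6 -0.143 pos [570.2 197.4 111.6] tau6 -1.677 gap 24.2
t 21.05 Mz [1.323 0.032 0.186] F [-0.5  6.1  1.3] yaw 1.8105 j6 0.032 pos [570.3 197.4 111.6] tau6 -1.677 gap 24.0
```

```bash
python3 -m creep '[[-1,[0,0,0],1],[-1,[0,0,0],2]]' >/dev/null; python3 m.py;  python3 -m creep '[[-1,[0,0,0],1],[-1,[0,0,0],2]]' >/dev/null; python3 m.py
```

```text
t 21.25 Mz [ 1.297 -0.107  0.14 ] F [-0.4  6.7  2.1] yaw 1.636 j6 0.206 pos [570.4 197.4 111.6] tau6 -1.678 gap 24.1
t 21.45 Mz [ 1.371 -0.206  0.116] F [-0.5  7.4  1.5] yaw 1.4615 j6 0.381 pos [570.4 197.5 111.7] tau6 -1.678 gap 24.4
```

```bash
python3 -m creep '[[-1,[0,0,0],1],[-1,[0,0,0],2]]' >/dev/null; python3 m.py;  python3 -m creep '[[-1,[0,0,0],1],[-1,[0,0,0],2]]' >/dev/null; python3 m.py; python3 -m creep '[[-1,[0,0,0],1],[-1,[0,0,0],2]]' >/dev/null; python3 m.py
```

```text
t 21.65 Mz [ 1.305 -0.323  0.177] F [1.2 6.7 1.4] yaw 1.2869 j6 0.555 pos [570.5 197.4 111.7] tau6 -1.678 gap 23.9
t 21.85 Mz [ 1.35  -0.352  0.142] F [2.1 5.9 1.2] yaw 1.1123 j6 0.73 pos [570.6 197.4 111.7] tau6 -1.677 gap 24.2
t 22.05 Mz [ 1.265 -0.507  0.085] F [3.  6.9 0.9] yaw 0.9377 j6 0.904 pos [570.7 197.4 111.7] tau6 -1.68 gap 24.1
```

```bash
python3 -m creep '[[-1,[0,0,0],1],[-1,[0,0,0],2]]' >/dev/null; python3 m.py;  python3 -m creep '[[-1,[0,0,0],1],[-1,[0,0,0],2]]' >/dev/null; python3 m.py
```

```text
t 22.25 Mz [ 1.21  -0.622  0.153] F [3.5 6.6 0.7] yaw 0.7632 j6 1.079 pos [570.8 197.3 111.7] tau6 -1.679 gap 24.2
t 22.45 Mz [ 1.129 -0.642  0.185] F [3.  5.9 0.6] yaw 0.5886 j6 1.253 pos [570.8 197.2 111.7] tau6 -1.68 gap 24.6
```

Drag is still 0.15 at 210° of turn. I'll regrip now so that the pressing and slipping happen in one uninterrupted grip.

```bash
python3 -m creep '[[0,[0,0,0],0],[0,[0,0,0],0],[0,[0,0,0],0],[0,[0,0,0],0],[0,[0,0,0],-1.5],[0,[0,0,0],-3.2],[0,[0,0,0],-4.9],[0,[0,0,0],-6.6],[0,[0,0,0],-8.3],[0,[0,0,0],-10],[0,[0,0,0],-11.7],[0,[0,0,0],-13.4]]' 35; python3 m.py
python3 -m creep '[[0,[0,0,0],-1.7],[0,[0,0,0],-3.4],[0,[0,0,0],-5.1],[0,[0,0,0],-6.8],[0,[0,0,0],-8.5],[0,[0,0,0],-10],[0,[0,0,0],-10],[0,[0,0,0],-10]]'; python3 m.py
```

```text
clock: 23.65
eef_pos: [570.2, 196.3, 111.3]
eef_rot: [-3.141, 0.0, 1.768]
wrist_force: [-0.1, -0.3, -0.6]
finger_gap: 47.1
finger_force: 0.0
t 23.65 Mz [-0.062 -0.104  0.016] F [-0.1 -0.3 -0.6] yaw 1.7679 j6 0.074 pos [570.2 196.3 111.3] tau6 3.109 gap 47.1
clock: 24.45
eef_pos: [570.2, 196.3, 111.3]
eef_rot: [-3.142, -0.0, 2.63]
wrist_force: [-0.6, 0.9, -0.2]
finger_gap: 47.2
finger_force: 0.0
t 24.45 Mz [ 0.044 -0.136 -0.013] F [-0.6  0.9 -0.2] yaw 2.6301 j6 -0.788 pos [570.2 196.3 111.3] tau6 -0.425 gap 47.2
```

```bash
python3 -m creep '[[0,[0.03,0.09,0],0],[-1,[0.03,0.09,0],0],[-1,[0.03,0.09,0],0],[-1,[0.03,0.09,0],0],[-1,[0.03,0.09,0],0],[-1,[0.03,0.09,0],0],[-1,[0.03,0.09,0],0]]' 35; python3 m.py
python3 -m creep '[[-1,[0,0,0],1],[-1,[0,0,0],2]]' >/dev/null; python3 m.py;  python3 -m creep '[[-1,[0,0,0],1],[-1,[0,0,0],2]]' >/dev/null; python3 m.py
```

```text
clock: 25.15
eef_pos: [570.3, 197.2, 111.3]
eef_rot: [-3.141, -0.0, 2.634]
wrist_force: [-0.5, -0.9, 1.3]
finger_gap: 24.4
finger_force: 35.0
t 25.15 Mz [-0.16   0.038  0.009] F [-0.5 -0.9  1.3] yaw 2.6337 j6 -0.791 pos [570.3 197.2 111.3] tau6 -0.022 gap 24.4
t 25.35 Mz [-0.199 -0.037  0.186] F [ 0.3 -0.5  0.3] yaw 2.456 j6 -0.613 pos [570.3 197.2 111.4] tau6 -1.824 gap 23.9
t 25.55 Mz [-0.113 -0.07   0.19 ] F [-1.  -0.4 -0.6] yaw 2.2813 j6 -0.438 pos [570.4 197.3 111.3] tau6 -1.631 gap 24.6
```

```bash
python3 -m creep '[[-1,[0,0,0],1],[-1,[0,0,0],2]]' >/dev/null; python3 m.py;  python3 -m creep '[[-1,[0,0,0],1],[-1,[0,0,0],2]]' >/dev/null; python3 m.py
```

```text
t 25.75 Mz [-0.16  -0.071  0.226] F [-1.3  0.2  0.3] yaw 2.1069 j6 -0.264 pos [570.4 197.3 111.4] tau6 -1.552 gap 24.5
t 25.95 Mz [-0.124 -0.114  0.297] F [ 0.6 -0.9  0.7] yaw 1.9324 j6 -0.089 pos [570.4 197.3 111.4] tau6 -1.556 gap 24.0
```

```bash
python3 -m creep '[[-1,[0,0,0],1],[-1,[0,0,0],1]]' >/dev/null; python3 m.py;  python3 -m creep '[[-1,[0,0,0],1],[-1,[0,0,0],2]]' >/dev/null; python3 m.py
```

```text
t 26.15 Mz [-0.159 -0.142  0.066] F [ 0.7 -0.9 -0.3] yaw 1.8472 j6 -0.004 pos [570.4 197.3 111.4] tau6 1.707 gap 24.1
t 26.35 Mz [-0.162 -0.186  0.255] F [ 0.1 -0.7 -0.2] yaw 1.6737 j6 0.17 pos [570.4 197.3 111.4] tau6 -1.691 gap 24.0
```

The torque rose to the 0.27 N m plateau by j6 ≈ -0.26 (the ramp was at 0.19 at -0.44). Slip so far is therefore about 0.43–0.6 rad, and 16° more lands near 0.8 rad (three clicks).

```bash
python3 -m creep '[[-1,[0,0,0],1],[-1,[0,0,0],2],[-1,[0,0,0],3]]' >/dev/null; python3 m.py
```

```text
t 26.65 Mz [-0.185 -0.207  0.249] F [ 0.5 -0.8 -0.2] yaw 1.4117 j6 0.432 pos [570.5 197.3 111.4] tau6 -1.557 gap 24.1
```

Still on the plateau, with an estimated slip of 0.70–0.87 rad. Release and lift away.

```bash
python3 -m creep '[[0.2,[0,0,0],0],[0.2,[0,0,0],0],[0.2,[0,0,0],0],[0.2,[0,0,0],0],[0.2,[0,0,0],0],[0.2,[0,0,-1],0],[0.2,[0,0,-3],0],[0.2,[0,0,-6],0],[0.2,[0,0,-9],0],[0.2,[0,0,-10],0],[0.2,[0,0,-10],0]]'
python3 m.py
python3 -m creep '[[0.2,[0,-4,0],0],[0.2,[0,-8,0],0],[0.2,[0,-11,0],0],[0.2,[0,-12,0],0],[0.2,[0,-12,0],0],[0.2,[0,-12,0],0]]'
python3 - <<'E'
from h import *
a=manip.camera("wrist")[:,:,::-1]; b=manip.camera("top")[:,:,::-1]; b=cv2.resize(b[150:270,170:290],(480,480))
cv2.imwrite("pics/w9.png",np.hstack([cv2.resize(a,(480,360)),b[:360,:320]]))
E
```

```text
clock: 27.75
eef_pos: [570.8, 197.4, 212.8]
eef_rot: [3.139, -0.001, 1.412]
wrist_force: [-0.1, -0.4, -0.1]
finger_gap: 56.3
finger_force: 0.0
t 27.75 Mz [-0.038 -0.049 -0.014] F [-0.1 -0.4 -0.1] yaw 1.4123 j6 0.431 pos [570.8 197.4 212.8] tau6 -0.005 gap 56.3
clock: 28.35
eef_pos: [452.5, 216.1, 210.8]
eef_rot: [-3.141, 0.0, 1.412]
wrist_force: [0.4, 0.4, 0.0]
finger_gap: 56.3
finger_force: 0.0
```

View pics/w9.png

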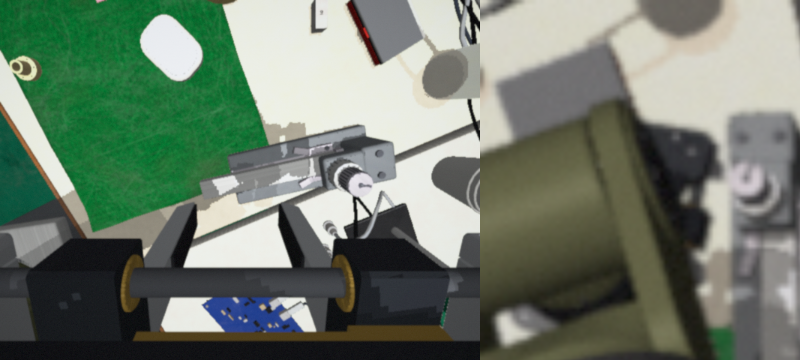

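The bar lies in line in the gauge: its near end projects past the table front at about (205,188) in the left half, and its far end is under the head. The robot is clear of everything, so I'll hand in.

```bash
python3 -c "
from cell import manip
print(manip.sign_off())"
```

```text
the job is handed in; nothing more can be done
None
```

The bar is home against the stop and clamped through the ratchet with about 0.7–0.87 rad of slip (about three clicks, estimated from the torque readings); the arm was clear, nothing else was deliberately touched, and I handed in at about 28 s. The fingertips proved to be about 14.5 mm behind the reported TCP, not 14 mm ahead as documented, so the first grasp closed above the bar and I corrected for it by touching the bench lightly (8 N).

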